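# Square a contactor into the setting jig and gauge its gap

### The arm

A 6-joint arm with a two-finger parallel gripper is mounted at the origin on the work surface. World frame = base frame: x ahead of the robot, y to its left, z up, the work surface at z = 0. Lengths are in m, angles in rad, forces in N, time in s.
With the tool pointing down it reaches from about 0.275 to 0.75 m from the base axis. Payload 10.2 kg.
Tool frame: the origin (TCP) lies midway between the tips of the shut fingers; the grasp point (between the pads) lies 19 mm behind it (env.hold_point_z is the distance from the TCP to the grasp point, in m); z points along the fingers, y is the line along which they close (so a half turn about z gives the same grasp; the last joint's range is limited). The gripper opens to 85 mm and grips with 20 to 120 N. Pads are 22 mm wide; open, the fingers measure 114 mm over their backs; the gripper's body (76 mm by 85 mm) begins 54 mm behind the grasp point. The pads swing forward as they close: fully open they stand 13 mm farther back than shut.
Start: joints at [-1.449, 0.313, 1.498, -0, 1.331, -0.223], TCP at [0.177, -0.494, 0.231] pointing down, gripper open.
Joint ranges: [-2.94, 2.94], [-0.97, 2.17], [0.19, 2.56], [-1.23, 4.37], [0.02, 3.11], [-2.88, 2.88]. Speed limits (rad/s): [2.39, 2.39, 3.01, 3.14, 3.14, 3.14].

### API

Orientations are given as a unit quaternion [x, y, z, w].
In Python, from bench import env, kinematics, monitor, eyes, job gives the robot as it stands. The module is installed in compiled form; this text tells all that it offers. Calls block until the motion is done:
- env.reach(position, orientation): joint-space move of the TCP to a pose.
- env.movel(position, velocity=0.15, frame=None, guard=None): straight line of the TCP; frame=None keeps the orientation; velocity is the mean speed in m/s. With guard (N) it stops when the force on the tool has changed by that much, and returns True; else False.
- env.set_joints(angles): joint-space move.
- env.release() and env.close_gripper(effort=None): open the fingers fully, or close them until they stop; effort is the grip in N (None keeps the last).
- env.hold(seconds).
- kinematics.ik(position, orientation): joint angles nearest the present ones, or None.
- monitor.sense(): the state.
- eyes.grab_frame(name): name is "side" or "top" or "wrist"; returns a dict with "frame" (480x640x3 uint8, red, green, blue), "mtx" (3x3 intrinsics, pixels), "k1" (the pictures are not rectified: a ray, as slopes to the right and down, at radius r is drawn at 1 + k1 r^2 times it, then the intrinsics apply), "view" (4x4, takes a point from world to camera coordinates). Camera axes: x right, y down, z forward; pixel columns grow to the right and rows downward; lengths in m; the calibration is good to about 2 mm. A picture is of the moment at which its call begins. There is no depth.
A pose or a line that the arm cannot do raises env.MotionError and nothing moves.
- job.hand_in(): hands the job in; it is judged then, once.
The state is a dict: "clock": time; "joints": joint angles; "qvel": joint speeds; "joint_efforts": joint torques, N m; "position": TCP position; "ee_rot": TCP orientation; "contact_force": force on the tool from outside, world axes, zero at the start; "ft_torque": the same for the moment, N m; "finger_gap": opening from 0.0 (shut) to 1.0 (fully open); "gripper_force": force on a finger pad.
Only numpy, scipy, OpenCV 4.12 (cv2) and the standard library are available. Lean on these libraries where they do the work, as an engineer would, in place of code of your own. Each camera call takes 0.05 s, during which the arm holds its last target. There are 200 camera calls.

### The job

Put the black contactor on the green setting jig with its slotted face (the one the yellow patch reaches) towards the robot, and push it square and flush into the corner of the two fences: its far long side against the far fence and its end against the left fence. Then slide the red-handled gap gauge's blade fully into the contactor's slot, until the handle's shoulder meets the contactor, and leave it there with the handle standing on the plate and the contactor still flush in the corner. Leave everything else on the bench where it is.

Things in the scene. Friction and masses are not known exactly. Their poses are not given: they have to be found in the camera images.
- jig: Setting jig, fixed: green base plate 6 thick with two aluminium fences 20 thick, tops 34 above the bench. Origin at bench level; x away from the robot (within 17 degrees), y left, z up. Plate: x -115..105, y -90..100. Far fence's face at x = 85, over the whole width; left fence's face at y = 80, from x = 0 to 85. The other two sides are open.
- jig_corner (a point): inside corner of the fences, on top of the plate: x 85, y 80, z 6 mm from the jig's origin; same axes as the jig
- contactor: Contactor: rigid black block 64 (x) x 120 (y) x 46 high, 0.28 to 0.56 kg, loose, sliding it takes 1 to 5 N; origin at the centre of its underside. Two brass studs stand 10 above its top. Slot in its -x face. When home its axes are those of the jig (+x face on the far fence, +y end on the left fence), its origin at x 53, y 20, z 6 mm in the jig's frame.
- contactor_slot (a point): middle of the mouth of the level slot in the contactor's -x face: x -32, y -25, z 16 mm in its frame. Slot 32 wide, 10 high (z 11..21), 50 deep. A yellow patch on the contactor's top lies right above the slot and reaches to the slotted face; a grey patch covers the +y half.
- contactor_inner (a point): bottom corner of the contactor at x 32, y 60, z 0 of its frame; it meets jig_corner when home
- contactor_outer (a point): bottom corner of the contactor at x 32, y -60, z 0 of its frame; touches the far fence when home
- gauge: Gap gauge, about 0.14 kg, loose: red handle block with black bands, 70 (x) x 22 (y) x 30 high, standing on its underside, with a flat steel blade 45 long, 20 wide, 6 thick sticking out level from its +x end at z 13..19. Origin at the centre of the handle's underside. Handle and contactor both standing on the jig's plate: blade level with the slot.
- gauge_tip (a point): end of the gauge's blade: x 80, y 0, z 16 mm from the gauge's origin
- gauge_shoulder (a point): front of the handle where the blade starts (the shoulder): x 35, y 0, z 16 mm from the gauge's origin
- tin: Bystander, loose, leave alone: blue tin, upright, 44 dia, 52 high, standing on the jig's plate near its robot-side left corner. Origin at the centre of its underside.
- spray: Bystander, loose, leave alone: yellow spray can with red cap, upright, 52 dia, 160 high. Origin at the centre of its underside.
- cleaner: Bystander, loose, leave alone: white cleaner bottle with black cap, upright, 44 dia, 110 high, standing on the bench just off the right-hand open side of the jig. Origin at the centre of its underside.
- screwdriver: Bystander, loose, leave alone: screwdriver with blue handle, 190 long, lying; 26 high. Origin at the middle of its length, at its underside.
- pliers: Bystander, loose, leave alone: pliers with orange handles, 165 long, 40 wide, 14 high, lying. Origin at the middle of its length, at its underside.
- multimeter: Bystander, loose, leave alone: yellow multimeter lying face up, 170 x 82 x 45 high. Origin at the centre of its underside.
- brush_box: Bystander, loose, leave alone: open cardboard box, 100 x 150 x 50 high. Origin at the centre of its underside.
- alternator: Bystander, loose, leave alone: heavy aluminium alternator standing on end, 124 dia, 130 high. Origin at the centre of its underside.
- offcut: Bystander, loose, leave alone: wood offcut, 50 x 110 x 45 high. Origin at the centre of its underside.

How it is judged:
By the outcome, as a careful person would: the job done as asked, in the order asked, and still so for the second after the job is handed in, with the robot touching nothing.
It also fails if it takes over 72 s, if anything falls off the work surface, if the arm or the gripper's body presses on something with over 40 N, if the wrist force passes 120 N, or if a joint passes its speed limit or range.

## Working session

There is one attempt and no reset: what is moved stays moved. The work goes in short steps, each a Python script; the robot and the scene stay as the last script left them, time stands still between calls to the robot, and variables do not carry over. Pictures are saved under pics/ and viewed, at most 10 in all, crops included, and the job is handed in when it is done.

```bash
mkdir -p pics; cat > h.py <<'E'
import numpy as np, cv2
from bench import env,kinematics,monitor,eyes,job
def shot(n,fn=None):
    d=eyes.grab_frame(n)
    if fn: cv2.imwrite('pics/'+fn,d['frame'][:,:,::-1])
    return d
def ray(d,uv):
    K=np.array(d['mtx']);k=d['k1']
    p=cv2.undistortPoints(np.array([[uv]],float),K,np.array([k,0,0,0.]))[0,0]
    V=np.array(d['view']);R=V[:3,:3];t=V[:3,3]
    return -R.T@t, R.T@np.array([p[0],p[1],1])
def onz(d,uv,z):
    o,r=ray(d,uv); return o+r*(z-o[2])/r[2]
def proj(d,P):
    V=np.array(d['view']);q=V[:3,:3]@np.array(P)+V[:3,3]
    s=q[:2]/q[2];s=s*(1+d['k1']*(s@s));K=np.array(d['mtx'])
    return K[:2,:2]@s+K[:2,2]
E
python3 - <<'E'
from h import *
for n in('top','side'):
    d=shot(n,n+'1.png');V=np.array(d['view']);print(n,np.round(-V[:3,:3].T@V[:3,3],3),np.round(V[:3,:3],2).tolist(),d['k1'],np.array(d['mtx'])[0,0])
print(monitor.sense())
E
```

```text
top [ 0.381 -0.022  1.004] [[0.02, -1.0, -0.02], [-0.99, -0.02, -0.13], [0.13, 0.03, -0.99]] 0.038259980574091614 454.9843009505115
side [0.055 0.912 0.777] [[-0.89, -0.46, 0.02], [-0.28, 0.51, -0.82], [0.36, -0.73, -0.58]] -0.1215315738518349 551.3670360228266
{'clock': 0.1, 'joints': array([-1.44942501e+00,  3.13389066e-01,  1.49830914e+00,  1.84070304e-05,
        1.33100535e+00, -2.23353665e-01]), 'qvel': array([ 0.00189551, -0.00047172, -0.00160436, -0.0021599 , -0.00027078,
        0.00069978]), 'joint_efforts': array([ 3.16029182e-03, -4.12897968e+01, -2.60140318e+01, -1.58653834e-04,
        3.01613989e-03, -1.88382387e-05]), 'position': array([ 0.17740707, -0.49389332,  0.23081442]), 'ee_rot': array([ 9.85182549e-01,  1.71508125e-01,  3.72382718e-05, -5.54275362e-04]), 'contact_force': array([-0.17652432,  0.34476576,  0.28811478]), 'ft_torque': array([ 0.04489002, -0.00517478,  0.02247738]), 'gripper_force': 0.0, 'finger_gap': 1.0018442121956164}
```

View pics/top1.png

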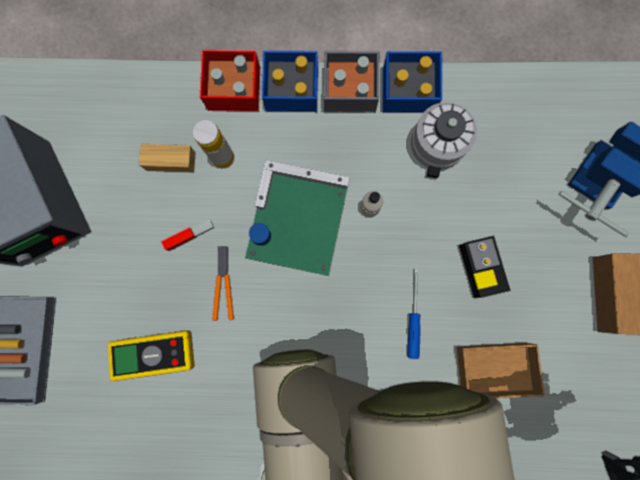

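View pics/side1.png

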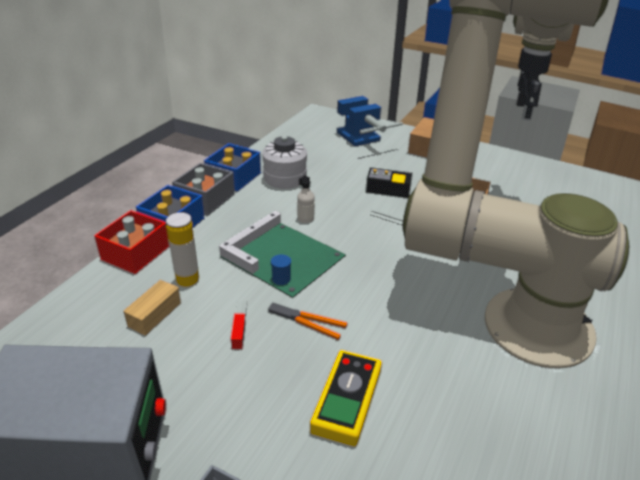

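Top view: jig at about (300,218) with the fences up-left, tin (260,233), cleaner (372,203), contactor (485,266) with its yellow patch at (485,279), and gauge (190,235). The side view agrees. Next I measure these coarsely by colour.

```bash
python3 - <<'E'
from h import *
d=shot('top');f=d['frame'];hsv=cv2.cvtColor(f,cv2.COLOR_RGB2HSV)
def big(m,box):
    x0,y0,x1,y1=box;M=np.zeros(m.shape,np.uint8);M[y0:y1,x0:x1]=m[y0:y1,x0:x1]
    c=cv2.findContours(M,cv2.RETR_EXTERNAL,cv2.CHAIN_APPROX_NONE)[0];return max(c,key=cv2.contourArea)
def rep(n,c,z):
    b=cv2.boxPoints(cv2.minAreaRect(c));P=np.array([onz(d,p,z)[:2] for p in b])
    e=P[1]-P[0],P[2]-P[1];print(n,'c',P.mean(0).round(4),'sizes',[round(np.linalg.norm(v),4) for v in e],'ang',[round(np.degrees(np.arctan2(v[1],v[0])),1) for v in e],P.round(3).tolist())
g=cv2.inRange(hsv,(65,80,40),(90,255,255));rep('plate',big(g,(230,150,360,285)),.006)
rep('yellow',big(cv2.inRange(hsv,(22,150,120),(35,255,255)),(450,230,520,310)),.046)
rep('contactor-dark+',big(cv2.inRange(f,(0,0,0),(70,70,70)),(450,230,520,310)),.046)
rep('red',big(cv2.inRange(hsv,(170,120,80),(180,255,255))|cv2.inRange(hsv,(0,120,80),(6,255,255)),(150,210,220,260)),.03)
rep('tin',big(cv2.inRange(hsv,(100,120,40),(125,255,255)),(240,215,280,250)),.052)
for n,uv,z in(('cleaner cap',(374,197),.11),('spray',(206,130),.16),('stud1',(482,246),.056),('stud2',(487,262),.056)):print(n,onz(d,uv,z).round(3))
a=cv2.resize(f[140:300,240:400],(480,480),interpolation=cv2.INTER_CUBIC);b=cv2.resize(f[226:306,445:525],(320,320),interpolation=cv2.INTER_CUBIC)
o=np.zeros((480,800,3),np.uint8);o[:,:480]=a;o[:320,480:]=b
cv2.imwrite('pics/crop.png',o[:,:,::-1])
E
```

```text
plate c [0.564  0.0514] sizes [np.float64(0.2007), np.float64(0.1911)] ang [np.float64(-9.7), np.float64(-101.5)] [[0.483, 0.161], [0.681, 0.127], [0.643, -0.06], [0.448, -0.022]]
yellow c [ 0.444  -0.3488] sizes [np.float64(0.0426), np.float64(0.0337)] ang [np.float64(-74.7), np.float64(-168.0)] [[0.455, -0.325], [0.466, -0.366], [0.433, -0.373], [0.422, -0.332]]
contactor-dark+ c [ 0.4686 -0.3457] sizes [np.float64(0.0782), np.float64(0.1189)] ang [np.float64(-72.7), np.float64(-166.0)] [[0.515, -0.294], [0.538, -0.368], [0.423, -0.397], [0.4, -0.324]]
red c [0.5195 0.3059] sizes [np.float64(0.069), np.float64(0.023)] ang [np.float64(-61.6), np.float64(-150.9)] [[0.513, 0.342], [0.546, 0.281], [0.526, 0.27], [0.493, 0.331]]
tin c [0.5304 0.1253] sizes [np.float64(0.0427), np.float64(0.0451)] ang [np.float64(-89.0), np.float64(-178.0)] [[0.553, 0.148], [0.553, 0.105], [0.508, 0.103], [0.507, 0.146]]
cleaner cap [ 0.599 -0.112  0.11 ]
spray [0.715 0.219 0.16 ]
stud1 [ 0.511 -0.341  0.056]
stud2 [ 0.478 -0.35   0.056]
```

View pics/crop.png

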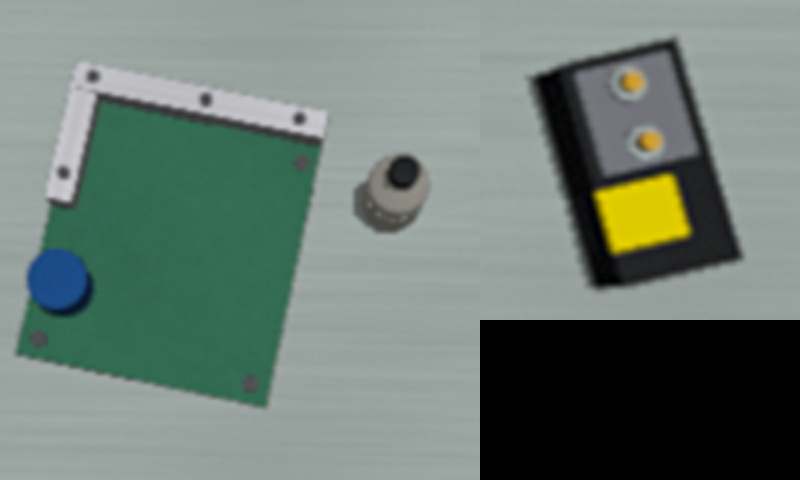

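The slotted face (yellow patch at the left edge) points toward world +Y, so the contactor is at yaw ≈ -76° and the jig at about -11°. I'll refine both with the wrist camera.

```bash
cat >> h.py <<'E'
def q(a): return np.array([np.cos(a/2),np.sin(a/2),0,0])
def save(d,fn):
    import pickle;pickle.dump({k:np.array(d[k]) for k in('frame','mtx','k1','view')},open(fn,'wb'));cv2.imwrite('pics/'+fn.replace('pkl','png'),d['frame'][:,:,::-1])
E
python3 - <<'E'
from h import *
for n,p,a in(('wg',(.47,.28,.33),0),('wj',(.50,.04,.36),0),('wc',(.42,-.34,.30),0)):
    try: env.reach(np.array(p),q(a))
    except env.MotionError as e: print(n,e);continue
    env.hold(.15);d=shot('wrist');save(d,n+'.pkl');V=d['view'];print(n,(-V[:3,:3].T@V[:3,3]).round(3),V[:3,:3].round(2).tolist())
print(monitor.sense()['clock'])
a=[cv2.resize(cv2.imread(f'pics/{n}.png'),(400,300)) for n in('wg','wj','wc')]+[np.zeros((300,400,3),np.uint8)]
cv2.imwrite('pics/w.png',np.vstack([np.hstack(a[:2]),np.hstack(a[2:])]))
E
```

```text
wg [0.551 0.28  0.472] [[-0.0, -1.0, -0.0], [-0.95, 0.0, 0.31], [-0.31, 0.0, -0.95]]
wj [0.58  0.042 0.502] [[0.0, -1.0, -0.0], [-0.95, -0.0, 0.31], [-0.31, -0.0, -0.95]]
wc [ 0.501 -0.339  0.442] [[0.0, -1.0, 0.0], [-0.95, -0.0, 0.31], [-0.31, -0.0, -0.95]]
6.0917
```

View pics/w.png

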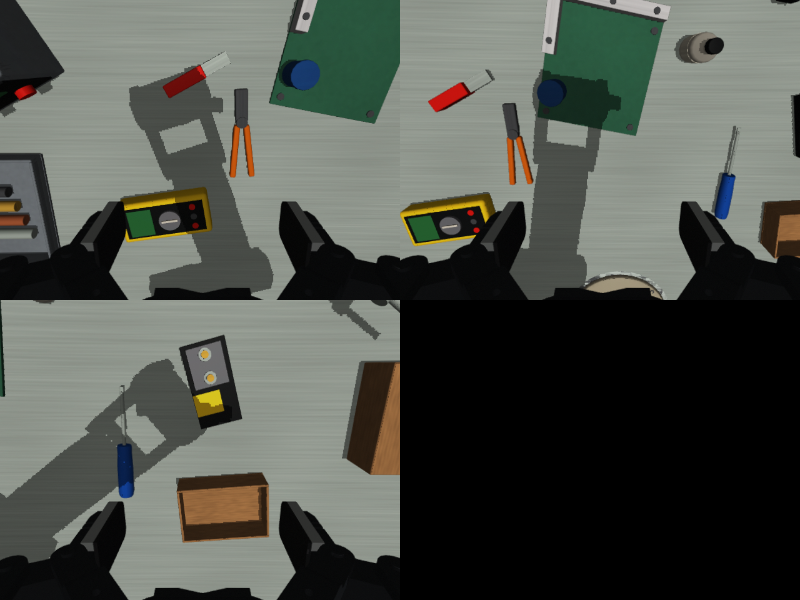

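```bash
cat > meas.py <<'E'
from h import *
import pickle
L=lambda n:pickle.load(open(n+'.pkl','rb'))
def big(m):
    return max(cv2.findContours(m,cv2.RETR_EXTERNAL,cv2.CHAIN_APPROX_NONE)[0],key=cv2.contourArea)
def world(d,c,z): return np.array([onz(d,p,z)[:2] for p in c.reshape(-1,2).astype(float)],np.float32)
def rect(n,P):
    b=cv2.boxPoints(cv2.minAreaRect(P));e=b[1]-b[0],b[2]-b[1]
    print(n,b.mean(0).round(4),[round(float(np.linalg.norm(v)),4) for v in e],[round(float(np.degrees(np.arctan2(v[1],v[0]))),2) for v in e])
    return b
E
python3 - <<'E'
from meas import *
d=L('wc');f=d['frame'];h=cv2.cvtColor(f,cv2.COLOR_RGB2HSV)
m=((f.max(2)<55)).astype(np.uint8)*255;y=cv2.inRange(h,(22,120,60),(35,255,255));m|=y
M=np.zeros_like(m);M[40:240,260:420]=m[40:240,260:420];M=cv2.morphologyEx(M,cv2.MORPH_OPEN,np.ones((3,3)))
rect('contactor',world(d,big(M),.046));Y=np.zeros_like(y);Y[:260]=y[:260];rect('yellow',world(d,big(Y),.046))
d=L('wg');f=d['frame'];h=cv2.cvtColor(f,cv2.COLOR_RGB2HSV)
r=cv2.inRange(h,(0,150,40),(6,255,255))|cv2.inRange(h,(172,150,40),(180,255,255))
r[:, :250]=0;r[:80]=0;r[160:]=0;rect('red',world(d,big(r),.03))
t=cv2.inRange(h,(100,120,30),(125,255,255));t[150:]=0;t[:,:430]=0;rect('tin',world(d,big(t),.052))
d=L('wj');f=d['frame'];h=cv2.cvtColor(f,cv2.COLOR_RGB2HSV)
r=cv2.inRange(h,(0,150,40),(6,255,255))|cv2.inRange(h,(172,150,40),(180,255,255))
r[:,140:]=0;r[190:]=0;rect('red(wj)',world(d,big(r),.03))
g=cv2.inRange(h,(60,90,15),(90,255,255));g[:,:200]=0;c=big(cv2.morphologyEx(g,cv2.MORPH_OPEN,np.ones((3,3))))
hull=cv2.approxPolyDP(cv2.convexHull(c),4,True).reshape(-1,2);print(hull.tolist());print(world(d,hull,.006).round(4).tolist())
# edges
def line(P,a,b,name):
    P=world(d,c,.006);a,b=np.array(a),np.array(b);u=(b-a)/np.linalg.norm(b-a);n=np.array([-u[1],u[0]])
    s=(P-a)@u;t=(P-a)@n;k=(abs(t)<.006)&(s>.01)&(s<np.linalg.norm(b-a)-.01)
    v=cv2.fitLine(P[k],cv2.DIST_HUBER,0,.01,.01).ravel();print(name,k.sum(),np.degrees(np.arctan2(v[1],v[0])).round(2),v[2:].round(4))
W=world(d,hull,.006)
for i in range(len(W)):line(None,W[i],W[(i+1)%len(W)],f'{hull[i]}->{hull[(i+1)%len(W)]}')
o=cv2.resize(L('wj')['frame'][0:240,200:460],(780,720))[:600];cv2.imwrite('pics/wjz.png',o[:,:,::-1])
E
```

```text
contactor [ 0.4704 -0.3524] [0.0637, 0.1194] [-75.25, 14.75]
yellow [ 0.4435 -0.3478] [0.0406, 0.0328] [-75.46, 14.54]
red [0.5207 0.3091] [0.0693, 0.0217] [-61.79, 28.21]
tin [0.5346 0.1286] [0.0442, 0.052] [-49.82, 40.18]
red(wj) [0.5222 0.3023] [0.081, 0.0243] [-61.97, 28.03]
[[261, 1], [420, 36], [376, 216], [220, 186], [232, 86]]
[[0.6743000149726868, 0.10589999705553055], [0.6424999833106995, -0.05889999866485596], [0.448199987411499, -0.021199999377131462], [0.4839000105857849, 0.16259999573230743], [0.5934000015258789, 0.1412000060081482]]
[261   1]->[420  36] 140 78.89 [0.6586 0.0242]
[420  36]->[376 216] 162 -10.96 [ 0.5486 -0.0411]
[376 216]->[220 186] 139 79.0 [0.4663 0.0715]
[220 186]->[232  86] 57 -11.18 [0.5382 0.1518]
[232  86]->[261   1] 18 -9.92 [0.6558 0.1095]
```

View pics/wjz.png

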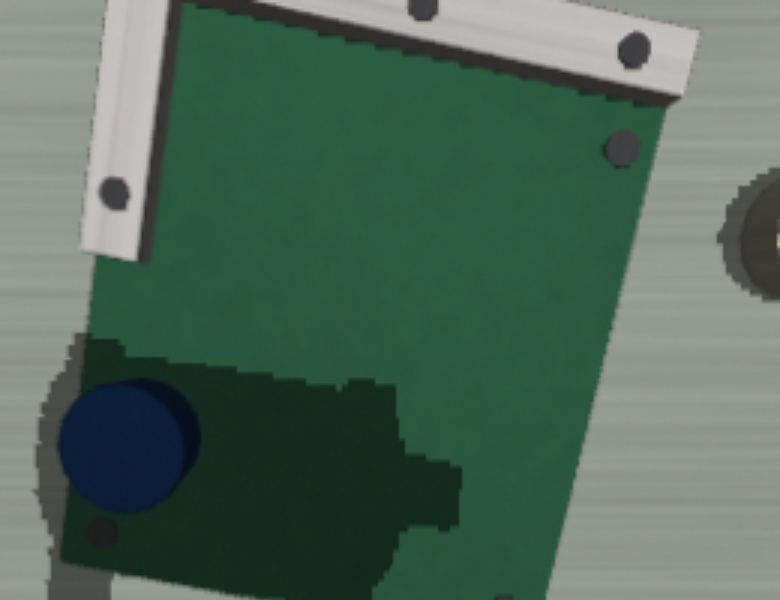

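Measurements agree with the stated sizes: the jig is at about (0.577, 0.044), yaw -11.0°, and the contactor at (0.470, -0.352), yaw -75.3°. Picking the contactor, setting it down short of the corner.

```bash
cat >> h.py <<'E'
JY=np.radians(-11.0);JO=np.array([.577,.0437])
RJ=np.array([[np.cos(JY),-np.sin(JY)],[np.sin(JY),np.cos(JY)]])
def J(x,y,z): return np.r_[JO+RJ@np.array([x,y])/1000,z/1000]   # jig mm -> world m
def toJ(p): return (RJ.T@(np.array(p)[:2]-JO)*1000).round(1)
def st(t=''):
    s=monitor.sense();print(t,'clk',round(s['clock'],1),'jig',toJ(s['position']),'z',round(s['position'][2]*1000,1),'gap',round(s['finger_gap'],3),'F',s['contact_force'].round(1),'grip',round(float(s['gripper_force']),1))
E
python3 - <<'E'
from h import *
yaw=np.radians(-75.3);c=np.array([.4704,-.3524])+.005*np.array([-np.sin(yaw),np.cos(yaw)])
a=yaw+np.pi/2
env.reach(np.r_[c,.13],q(a));env.movel(np.r_[c,.008],.12,guard=15);st('down')
env.close_gripper(60);st('grip')
env.movel(np.r_[c,.18],.2);st('lift')
a2=JY+np.pi/2
env.reach(J(18,12+5,180),q(a2));env.movel(J(18,17,40),.2)
print(env.movel(J(18,17,13),.04,guard=6));st('placed')
env.release();p=monitor.sense()['position'];env.movel(J(18,17,130),.2);st()
shot('top','t2.png')
E
```

```text
down clk 8.0 jig [ -24.1 -407.3] z 8.8 gap 1.001 F [-0.3 -0.6 -0.4] grip 0.0
grip clk 8.3 jig [ -24.1 -407.3] z 8.9 gap 0.743 F [-0.1  0.5  5.8] grip 67.4
lift clk 9.3 jig [ -25.1 -406.6] z 178.4 gap 0.738 F [-0.3  1.4 -4.4] grip 66.6
True
placed clk 12.4 jig [17.5 17. ] z 14.8 gap 0.737 F [-1.3  0.   4.9] grip 67.9
 clk 13.5 jig [17.4 16.9] z 128.8 gap 0.997 F [ 0.3 -1.1 -0.6] grip 0.0
```

```bash
python3 - <<'E'
from h import *
env.close_gripper(40)
env.reach(J(-36,20,110),q(JY+np.pi/2));print(env.movel(J(-36,20,15),.15,guard=8))
print(env.movel(J(-10,20,15),.05,guard=12));print(env.movel(J(25,20,15),.03,guard=14));st('xpush')
env.movel(J(-20,20,15),.15);env.movel(J(-20,20,110),.25)
env.reach(J(53,-72,130),q(JY+np.pi/2));print(env.movel(J(53,-72,15),.15,guard=8))
print(env.movel(J(53,-35,15),.03,guard=14));st('ypush')
env.movel(J(53,-60,15),.15);env.movel(J(53,-60,120),.25);env.reach(J(-60,-70,150),q(JY+np.pi/2));st()
a=shot('top')
z=cv2.resize(a['frame'][140:300,240:400],(600,600),interpolation=cv2.INTER_CUBIC);cv2.imwrite('pics/t3.png',z[:,:,::-1])
E
```

```text
False
False
True
xpush clk 16.8 jig [ 6.6 19.6] z 14.4 gap 0.001 F [-2.7  0.5  3.9] grip 2.3
False
True
ypush clk 19.9 jig [ 52.9 -51.4] z 14.9 gap 0.005 F [ 0.2 -2.6  1.7] grip 1.4
 clk 21.2 jig [-60.3 -70. ] z 149.5 gap 0.003 F [ 0.3 -0.8 -0. ] grip 0.0
```

View pics/t3.png

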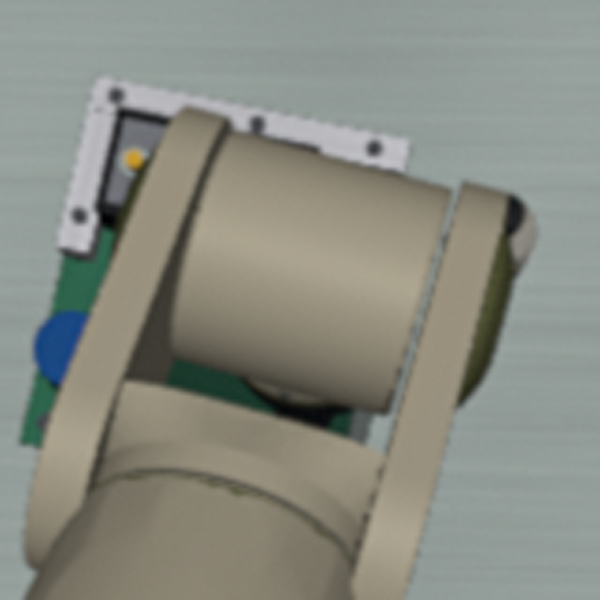

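The push end-points match the home pose: TCP x 6.6 + 14.5 half-finger = 21, and y -51.4 + 11 = -40. The arm blocks this view, so I'll repeat a light x push and check with the wrist camera.

```bash
python3 - <<'E'
from h import *
env.reach(J(-12,15,110),q(JY+np.pi/2));print(env.movel(J(-12,15,15),.2,guard=8))
print(env.movel(J(25,15,15),.04,guard=14));st('xpush2')
env.movel(J(-12,15,15),.15);env.movel(J(-12,15,100),.25)
env.reach(J(-20,30,200),q(JY));env.hold(.1);d=shot('wrist');save(d,'wf.pkl');st()
for P in((85,80,34),(85,-40,52),(21,80,52),(21,-40,52),(85,80,52)):print(P,proj(d,J(*P)).round(1))
E
```

```text
False
True
xpush2 clk 23.0 jig [ 6.6 15. ] z 14.6 gap 0.001 F [-1.9  0.1  1.8] grip 1.1
 clk 25.3 jig [-20.1  30. ] z 199.6 gap -0.003 F [-0.8 -0.2 -0.4] grip 0.0
(85, 80, 34) [248.2  58.9]
(85, -40, 52) [437.2  56.2]
(21, 80, 52) [249.3 160.8]
(21, -40, 52) [428.6 160.9]
(85, 80, 52) [243.4  56.3]
```

View pics/wf.png

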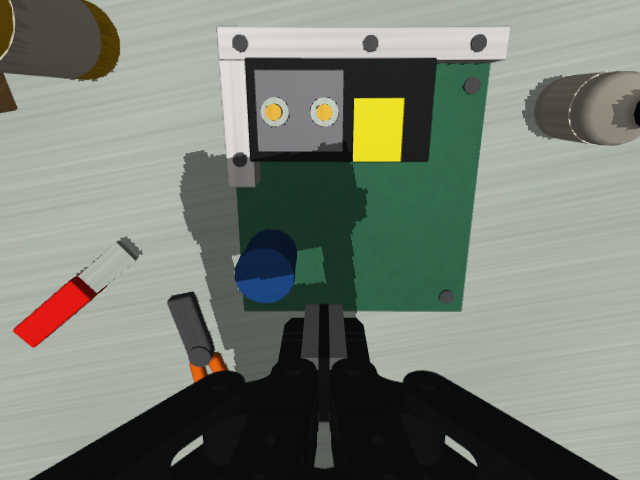

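The contactor is flush: its top corners sit at (247,58), (435,59) and (429,160), within about 2 px of the predicted home corners, and the slotted face is toward the robot. Now the gauge.

```bash
python3 - <<'E'
from h import *
env.release()
yaw=np.radians(-61.8);ux=np.array([np.cos(yaw),np.sin(yaw)]);c=np.array([.5205,.3085])+.005*ux
env.reach(np.r_[c,.12],q(yaw+np.pi));print(env.movel(np.r_[c,.004],.15,guard=10));st('down')
env.close_gripper(60);st('grip');env.movel(np.r_[c,.12],.2)
a=JY+np.pi
env.reach(J(-66,-5,120),q(a));env.movel(J(-66,-5,30),.2);print(env.movel(J(-66,-5,6),.03,guard=5));st('on plate')
z=monitor.sense()['position'][2]*1000
d=shot('side');
o=cv2.resize(d['frame'][200:320,200:360],(800,600),interpolation=cv2.INTER_CUBIC);cv2.imwrite('pics/s4.png',o[:,:,::-1])
E
```

```text
False
down clk 28.6 jig [-102.3  245.6] z 5.0 gap 1.001 F [-0.3 -0.6 -0.7] grip 0.0
grip clk 29.2 jig [-102.6  245.4] z 4.4 gap 0.248 F [-0.6 -1.3  2.9] grip 59.8
True
on plate clk 32.4 jig [-66.2  -5. ] z 10.4 gap 0.25 F [-3.1 -0.3  7.3] grip 60.2
```

View pics/s4.png

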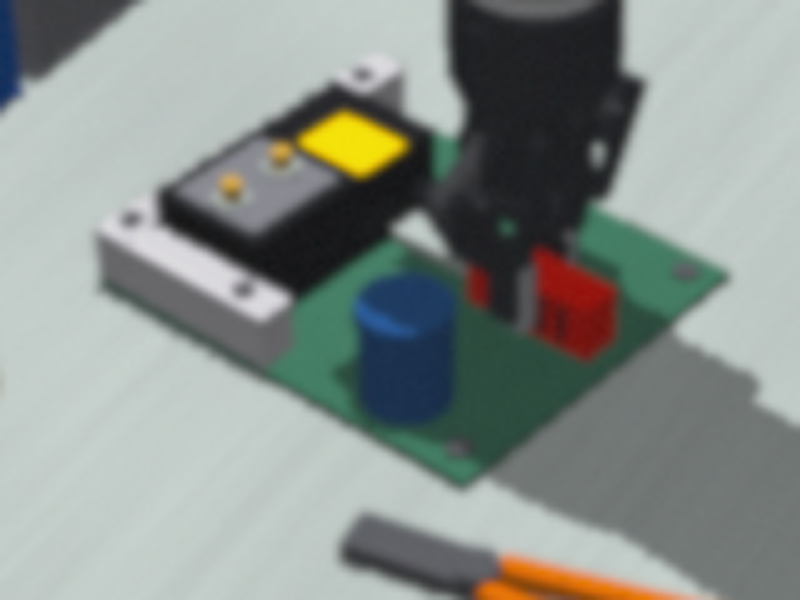

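The gauge stands on the plate, with its blade aimed at the slot below the yellow patch. Sliding it in.

```bash
python3 - <<'E'
from h import *
z=monitor.sense()['position'][2]*1000+.6
env.movel(J(-66,-5,z),.02);st('lifted')
print(env.movel(J(-45,-5,z),.04,guard=8));st('a')
print(env.movel(J(3,-5,z),.03,guard=10));st('b')
E
```

```text
lifted clk 32.7 jig [-66.1  -5. ] z 10.7 gap 0.242 F [-0.2  0.5 -1.4] grip 59.3
False
a clk 33.4 jig [-45.2  -5. ] z 10.8 gap 0.249 F [ 0.5  0.2 -2. ] grip 59.3
True
b clk 34.5 jig [-9.4 -5. ] z 10.5 gap 0.243 F [-1.7  0.6  3.2] grip 59.8
```

```bash
python3 - <<'E'
from h import *
env.movel(monitor.sense()['position']-[0,0,.0005],.02,guard=4)
env.release();env.movel(J(-9.4,-5,110),.15);st('rel')
env.close_gripper(40);env.reach(J(-82,-5,110),q(JY+np.pi/2));env.movel(J(-82,-5,17),.2,guard=8)
print(env.movel(J(-55,-5,17),.03,guard=8));st('push')
env.movel(J(-85,-5,17),.15);env.movel(J(-85,-5,120),.25)
env.reach(J(-30,30,210),q(JY));env.hold(.1);d=shot('wrist');save(d,'wz.pkl');st()
for P in((85,80,34),(85,-40,52),(21,80,52),(21,-40,52),(21,6,36),(21,-16,36),(-49,-16,36)):print(P,proj(d,J(*P)).round(1))
E
```

```text
rel clk 36.2 jig [-9.9 -5. ] z 109.1 gap 1.0 F [-1.   0.2 -0.9] grip 0.0
True
push clk 39.7 jig [-62.9  -5. ] z 16.6 gap 0.0 F [-1.   0.6  0.7] grip 0.5
 clk 42.1 jig [-30.1  29.9] z 209.7 gap 0.004 F [-1.3  0.4  1. ] grip 0.0
(85, 80, 34) [249.8  43.8]
(85, -40, 52) [434.6  40.3]
(21, 80, 52) [250.9 144. ]
(21, -40, 52) [426.3 144. ]
(21, 6, 36) [357.2 141.9]
(21, -16, 36) [387.8 141.9]
(-49, -16, 36) [383.4 234.6]
```

View pics/wz.png

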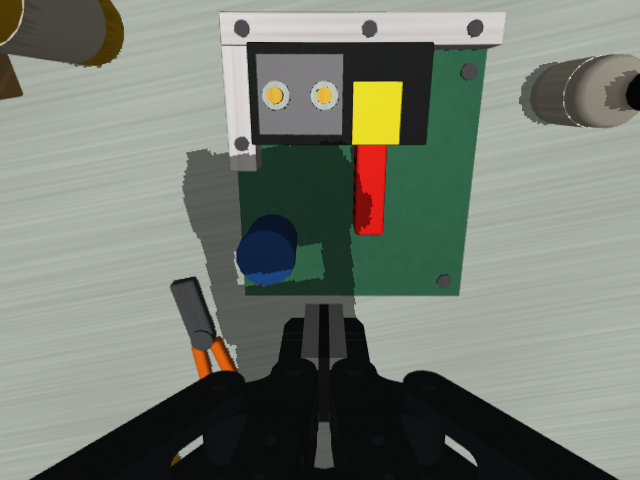

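The gauge handle runs from (370,145) to (370,234) with no gap at the contactor's face. The contactor is still flush at (248,43) and (434,43), and the tin and cleaner haven't moved. Rear push contact was at jig x -48.4, against -49 expected. Handing in.

```bash
python3 -c "
from h import *
print(job.hand_in())"
```

```text
the job is handed in; nothing more can be done
None
```

I handed the job in at about 42 s on the robot's clock: contactor flush in the fence corner with its slotted face towards the robot, gauge blade fully in the slot with its shoulder against the contactor, and the tin and cleaner unmoved in the final picture; no verdict was returned.

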